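# Open the safety jar on its pull-out carriage

## Task

Pull the jar carriage out from under its little shelf, all the way to its end stop. Then open the jar's safety cap: press the cap down, twist it counter-clockwise until it comes free, and lift it straight up. Finish still holding the cap in the gripper, level and well clear above the open jar, with the carriage still at its stop; do not shift the other kitchen things.

Things in the scene. Friction and masses are not known exactly. Their poses are not given: they have to be found in the camera images.
- stand: Fixed rail on the worktop: two aluminium bars 405 mm long along its y axis, 14 mm high, 76 mm wide over all. Origin on the worktop, under the jar's axis when the carriage is at its stop. The dark steel end stop at the +y end (y = 155 to 169 mm) is 90 mm wide, 34 mm high.
- shelf (a point): Centre of the top of the small fixed wooden shelf board over the rail's -y end, 242 mm above the worktop, axes as the stand's. The board is 130 mm along x, 129 mm along y, 12 mm thick, and covers stand y = -249 to -120 mm; it is carried by an upright panel at its -y edge, its other three sides are open.
- carriage (a joint): Slide of the jar carriage along the stand's +y axis, in m: 0 fully in under the shelf, 0.16 pulled out against the end stop. About 4 N of friction; it stays where it is left. The jar axis stands at stand y = value - 0.16.
- handle (a point): Grip point of the carriage's upright wooden paddle, on its middle, 85 mm above the worktop (axes parallel to the stand's: y is the pull-out direction). The paddle is 40 mm along x, 14 mm thick along y, its top 110 mm above the worktop, its foot on the carriage board 26 mm above the worktop. It stands 130 mm from the jar axis towards +y.
- mouth (a point): Centre of the jar's rim, on the jar axis, 137 mm above the worktop, axes as the stand's. Glass jar fixed to the carriage: body 84 mm in diameter up to 98 mm height, neck 55 mm outside, 43 mm inside. The cap is free to lift when its grip bar is parallel (within 7 degrees) to this x axis, that is square across the rail.
- cap: Loose bamboo cap, about 90 g, 68 mm in diameter, with an upright grip bar on top. Origin on its axis at its lowest point, the underside of the locking cross-bar (40 x 7 mm, along x) inside the jar; the disc spans 42 to 64 mm and the grip bar 64 to 96 mm above it. Closed, the origin is 31 mm below the jar's rim and x points 60 degrees clockwise (from above) of the stand's x.
- cap_grip (a point): Middle of the cap's grip bar, 85 mm above the cap's origin, 21 mm above the disc, 11 mm below the bar's top; axes as the cap's. Bar 60 mm long along x, 14 mm thick along y, 32 mm high. To open: press the cap down 7 to 10 mm, keep it down and turn it 60 degrees counter-clockwise (stop about 8 degrees beyond), then lift straight up. Unpressed it turns only a few degrees: do not force it.
- plunger (a joint): Spring-loaded post inside the jar, under the cap, in m: 0 with the cap closed, negative when the cap is pressed down: -0.005 is just enough to turn, -0.011 is the bottom; 0.001 with the cap off. It pushes the cap up with 4.5 N when closed and 0.5 N more per mm.
- pot: White enamel pot, 124 mm in diameter, 75 mm high; bystander, origin under its centre.
- brush_holder: Stainless pot 76 mm in diameter, 110 mm high, with a pastry brush in it, 200 mm over all; bystander, origin under its centre.
- empanada_press: Yellow plastic empanada press lying open side up, 130 mm disc, 20 mm high, two handles towards its -x reaching 160 mm from the centre; bystander, origin under the disc's centre.
Things that resemble listed ones, but are neither listed nor needed, are in the scene too. There is more than one size of the cap; the job needs the largest.

How it is judged:
By the outcome, as a careful person would: the job done as asked, in the order asked, and still so for the second after the job is handed in, while the arm keeps its last pose, push and grip.
It also fails if it takes over 58 s, if anything falls off the work surface, if the arm or the gripper's body presses on something with over 40 N, if the wrist force passes 120 N, or if a joint passes its speed limit or range.

## Robot

A 6-joint arm with a two-finger parallel gripper is mounted at the origin on the work surface. World frame = base frame: x ahead of the robot, y to its left, z up, the work surface at z = 0. Lengths are in m, angles in rad, forces in N, time in s.
With the tool pointing down it reaches from about 0.375 to 0.975 m from the base axis. Payload 3.8 kg.
Tool frame: the origin (TCP) lies at the very end of the fingers, on their centre line; the grasp point (between the pads) lies 19 mm behind it; x points along the fingers, y is the direction in which the jaws open and shut, and the axes are right-handed (so a half turn about x gives the same grasp; the last joint's range is limited). The gripper opens to 85 mm and grips with 20 to 120 N. Pads are 22 mm wide; open, the fingers measure 114 mm over their backs; the gripper's body (76 mm by 85 mm) begins 54 mm behind the grasp point. The pads swing forward as they close: fully open they stand 13 mm farther back than shut.
Start: joints at [-1.195, 0.264, 1.604, -0, 1.274, -0.037], TCP at [0.271, -0.618, 0.231] pointing down, gripper open.
Joint ranges: [-2.63, 2.63], [-0.94, 2.18], [0.31, 2.57], [-1.31, 4.45], [0, 2.66], [-2.55, 2.55]. Speed limits (rad/s): [2.57, 2.57, 3.14, 3.14, 3.14, 3.14].

## Interface

Orientations are given as a unit quaternion [w, x, y, z].
In Python, from station import read_state, capture, camera_model, sign_off gives the robot as it stands.
- The arm moves only by the shell command python3 -m jog 'ROWS' [OPENING] [FORCE]. ROWS is JSON, a list of rows, each a list of 6 numbers: the shift along the tool's x, y, z each as a share of 50 cm, from -1 to 1, then the turn, a rotation vector about the tool's x, y, z each as a share of pi rad, from -1 to 1. A call has 1 to 8 rows; each row shifts and turns the pose as measured when the row begins, along the tool's axes as they then stand; what a row does not reach is not made up. A row lasts 1/10 s, in which the tool goes at most 50 mm and 8.59 degrees, less where a joint would pass 70% of its speed; a pose out of reach is approached as far as the arm can. A call with a number of a shift or a turn outside -1 to 1 is refused whole. A call with a gripper value outside its range is refused whole. OPENING is the opening, from -1 (shut) to 1 (fully open), set as the call begins (- or left out, the last holds). The fingers move at their own pace and stop on an object; FORCE is the grip in N (left out, the last holds). Time passes only in rows, so rows that do not move let the fingers close. It gives the time, the measured TCP pose, the force and the opening at its end, in the units of the state.
- read_state(): the state, without advancing time (a new reading comes with each control period).
- capture(name): name is "side" or "top" or "wrist"; returns the picture (420x560x3 uint8, red, green, blue); there is no depth.
- camera_model(name): a dict with "mtx" (3x3 intrinsics, pixels), "T" (4x4, takes a point from camera to world coordinates); the wrist camera has in their place "T_tool_cam" (4x4, takes a point from camera to tool coordinates, whose origin is the TCP and whose axes are the tool frame's). Camera axes: x right, y down, z forward; pixel columns grow to the right and rows downward; lengths in m; the calibration is good to about 2 mm. A picture is of the moment at which its call begins: read the wrist's pose just before it. camera_model takes no time and is no camera call.
- sign_off(): hands the job in, once; it reports no verdict.
The state is a dict: "time": time; "qpos": joint angles; "joint_vel": joint speeds; "joint_efforts": joint torques, N m; "eef_pos": TCP position; "ee_rot": TCP orientation; "contact_force": force on the tool from outside, world axes, zero at the start; "torque": the same for the moment, N m; "finger_gap": finger opening in m.
Only numpy, scipy, OpenCV 4.12 (cv2) and the standard library are available. Lean on these libraries where they do the work, as an engineer would, in place of code of your own. Each camera call takes 0.05 s, during which the arm holds its last target.

## Working session

There is one attempt and no reset: what is moved stays moved. The work goes in short steps, Python scripts to look and compute and a shell command to move; the robot and the scene stay as the last step left them, time stands still between calls to the robot, and variables do not carry over. Pictures are saved under pics/ and viewed, and the job is handed in when it is done.

```bash
ls; mkdir -p pics
python3 - <<'E'
from station import *
import cv2,json
s=read_state();print(s)
for n in("side","top","wrist"):
    im=capture(n);cv2.imwrite(f"pics/{n}0.png",cv2.cvtColor(im,cv2.COLOR_RGB2BGR))
    m=camera_model(n);print(n,{k:v.tolist() if hasattr(v,'tolist') else v for k,v in m.items()})
E
```

```text
pics
{'time': 0.0, 'qpos': array([-1.19488752e+00,  2.64758199e-01,  1.60541668e+00,  1.94059618e-05,
        1.27367538e+00, -3.68909615e-02]), 'joint_vel': array([-0.00189209, -0.00035658, -0.00027282, -0.00088319,  0.00037409,
       -0.00212499]), 'joint_efforts': array([ 7.03410133e-04, -5.15108442e+01, -3.67311180e+01,  9.79709966e-05,
        1.29001550e-02, -4.52399206e-06]), 'eef_pos': array([ 0.27052985, -0.61760378,  0.22993557]), 'ee_rot': array([-0.1441228 , -0.69197026, -0.1456985 ,  0.69222664]), 'contact_force': array([ 0.00671886, -0.51839784, -1.12839356]), 'torque': array([ 0.06112497,  0.01332777, -0.01860827]), 'finger_gap': 0.08557332581282437}
side {'mtx': [[425.9511069065056, 0.0, 282.441397017666], [0.0, 425.9511069065056, 215.8593525174819], [0.0, 0.0, 1.0]], 'T': [[-0.803050426840768, -0.37972691680038745, 0.45925753190136365, 0.05939580078128589], [-0.5955287840831958, 0.48379094844908743, -0.6413203454804182, 0.7294552195127932], [0.02134196052969074, -0.7885136567339871, -0.6146468366995351, 0.8768907201338482], [0.0, 0.0, 0.0, 1.0]]}
top {'mtx': [[463.96940915961653, 0.0, 285.1391210764493], [0.0, 463.96940915961653, 208.88029332031297], [0.0, 0.0, 1.0]], 'T': [[-0.016846387532235916, -0.988914494051387, 0.14752736248643242, 0.38128459830634165], [-0.999841059988837, 0.017522869568881758, 0.0032869138216331394, -0.027944962484127263], [-0.005835579449601782, -0.14744854186176765, -0.9890525130220972, 1.5583997704485153], [0.0, 0.0, 0.0, 1.0]]}
wrist {'mtx': [[378.0138214731601, 0.0, 278.0635517594641], [0.0, 378.0138214731601, 208.99786672737497], [0.0, 0.0, 1.0]], 'T_tool_cam': [[0.000534604305500615, -0.31241308663497724, 0.9499461971593133, -0.14284375772948374], [0.9999997264423038, 0.0006526189711526861, -0.0003481433507183131, -0.00012743143063176365], [-0.0005111883710511916, 0.9499461234131554, 0.31241335006488524, -0.08066152274971786], [0.0, 0.0, 0.0, 1.0]]}
```

View pics/side0.png

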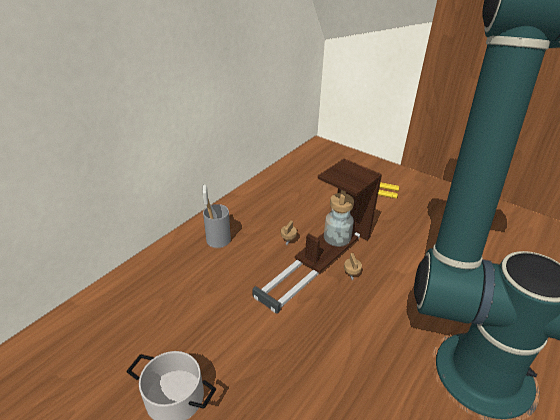

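View pics/top0.png

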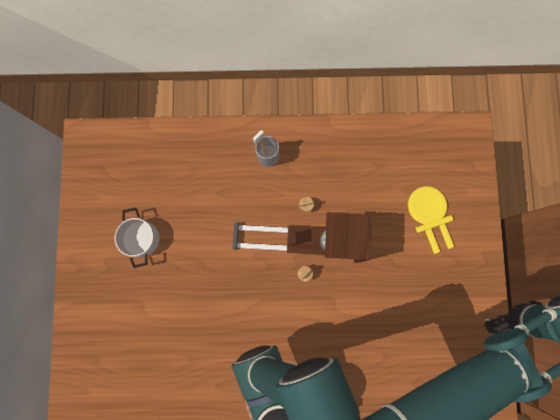

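View pics/wrist0.png

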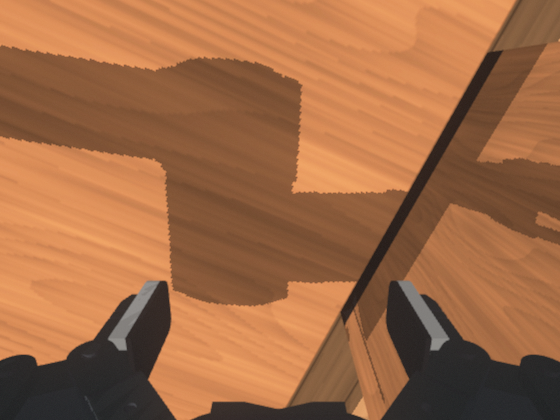

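Pictures: the rail runs along world +y, with the end stop at top (236,236), the shelf at (347,236), the paddle near (307,240), and two small decoy caps beside the rail at (307,204) and (305,273). The press is at (428,207), the pot at (135,238) and the brush holder at (267,150). Next I'll zoom in for pixel measurements.

Run:
```python
import cv2,numpy as np
a=cv2.imread('pics/top0.png')[185:290,225:385]; cv2.imwrite('pics/topz.png',cv2.resize(a,None,fx=5,fy=5,interpolation=cv2.INTER_CUBIC))
a=cv2.imread('pics/side0.png')[155:320,240:400]; cv2.imwrite('pics/sidez.png',cv2.resize(a,None,fx=3.6,fy=3.6,interpolation=cv2.INTER_CUBIC))
```

```text
(no output)
```

View pics/topz.png

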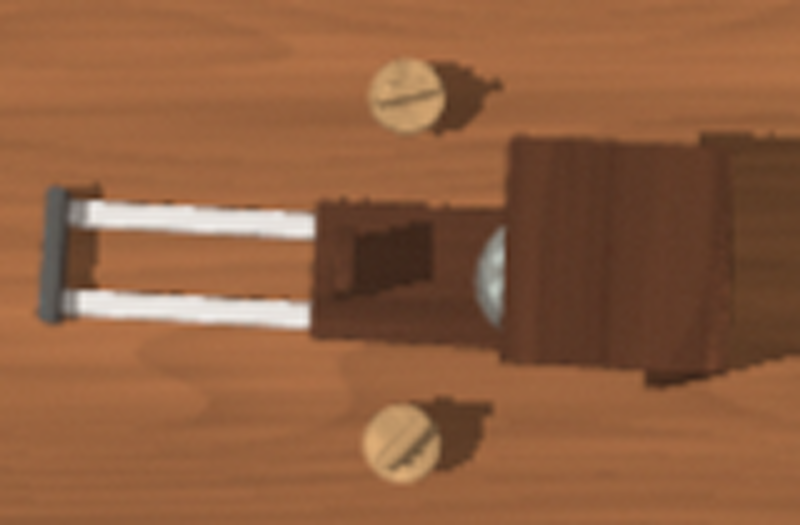

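View pics/sidez.png

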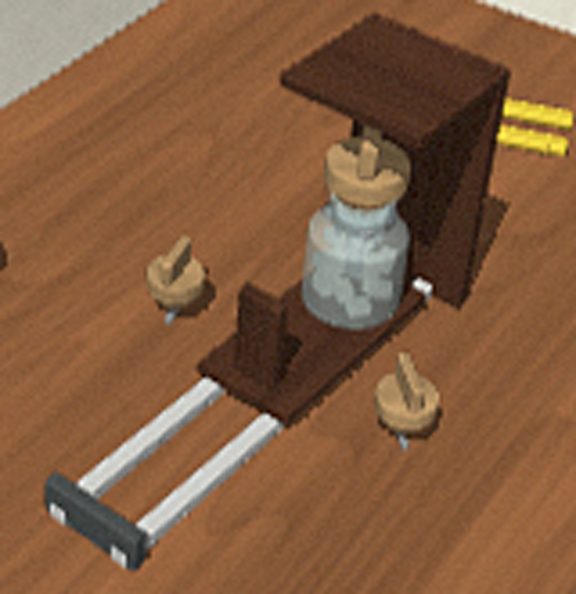

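```bash
cat > h.py <<'E'
import numpy as np, cv2
from scipy.optimize import least_squares
from scipy.spatial.transform import Rotation as R
from station import *
def proj(cam,P):
    m=camera_model(cam);T=np.linalg.inv(np.array(m['T']));p=np.asarray(P)@T[:3,:3].T+T[:3,3];q=p@np.array(m['mtx']).T;return q[:,:2]/q[:,2:]
def back(cam,uv,z):
    m=camera_model(cam);T=np.array(m['T']);d=T[:3,:3]@np.linalg.solve(np.array(m['mtx']),[uv[0],uv[1],1]);return T[:3,3]+d*(z-T[2,3])/d[2]
def rt(): 
    s=read_state();q=s['ee_rot'];return s,R.from_quat([q[1],q[2],q[3],q[0]]).as_matrix(),np.array(s['eef_pos'])
def backw(uv,z,s=None):
    s,Rm,t=rt();m=camera_model('wrist');C=np.array(m['T_tool_cam']);o=Rm@C[:3,3]+t;d=Rm@C[:3,:3]@np.linalg.solve(np.array(m['mtx']),[uv[0],uv[1],1]);return o+d*(z-o[2])/d[2]
E
python3 - <<'E'
from h import *
top=[((48,187),(45,169,34)),((70,187),(45,155,34)),((38,322),(-45,169,34)),((62,324),(-45,155,34)),((510,135),(65,-120,242)),((500,362),(-65,-120,242))]
side=[((282,78),(65,-120,242)),((377,12),(65,-249,242)),((508,72),(-65,-249,242)),((415,138),(-65,-120,242)),((45,480),(45,169,34)),((138,538),(-45,169,34))]
tu=np.array([a for a,_ in top])/5+[225,185]; su=np.array([a for a,_ in side])/3.6+[240,155]
tp=np.array([b for _,b in top])/1e3; sp=np.array([b for _,b in side])/1e3
def W(p,P):
    c,s=np.cos(p[2]),np.sin(p[2]);return np.c_[p[0]+c*P[:,0]-s*P[:,1],p[1]+s*P[:,0]+c*P[:,1],P[:,2]]
f=lambda p:np.r_[(proj('top',W(p,tp))-tu).ravel(),(proj('side',W(p,sp))-su).ravel()]
r=least_squares(f,[.5,0,0],loss='soft_l1');print(r.x,np.degrees(r.x[2]));print(f(r.x).reshape(-1,2).round(1))
for v in (0,.005,.01):
    P=np.array([[20,-23,110],[20,-37,110],[-20,-23,110],[-20,-37,110]])/1e3;P[:,1]+=v
    print(v,((proj('top',W(r.x,P))-[225,185])*5).round(0).tolist(),((proj('side',W(r.x,P))-[240,155])*3.6).round(0).tolist())
for n,P in (('handle',[0,-.03,.085]),('jar',[0,-.16,.137]),('stop',[0,.162,.034])):print(n,W(r.x,np.array([P])))
# bystanders approx
print(back('top',(267,150),.11),back('top',(135,238),.075),back('top',(307,204),.05),back('top',(305,273),.05))
E
```

```text
[ 0.51025588 -0.01880792 -0.07211895] -4.132111569743401
[[-0.4 -0.3]
 [-0.6 -0. ]
 [-0.4 -0.1]
 [-0.9 -0.2]
 [-0.   0. ]
 [ 0.   0.1]
 [-0.3 -1.9]
 [-0.5 -0.8]
 [ 1.7 -1.6]
 [ 2.5 -0.5]
 [ 0.1 -0.6]
 [-0.   0.9]]
0 [[335.0, 227.0], [357.0, 229.0], [331.0, 291.0], [354.0, 292.0]] [[240.0, 288.0], [251.0, 279.0], [281.0, 311.0], [292.0, 302.0]]
0.005 [[327.0, 227.0], [349.0, 228.0], [323.0, 291.0], [346.0, 292.0]] [[236.0, 291.0], [247.0, 282.0], [277.0, 314.0], [288.0, 305.0]]
0.01 [[319.0, 226.0], [341.0, 228.0], [315.0, 290.0], [338.0, 291.0]] [[232.0, 294.0], [243.0, 285.0], [273.0, 317.0], [284.0, 308.0]]
handle [[ 0.50809419 -0.04872994  0.085     ]]
jar [[ 0.49872685 -0.17839201  0.137     ]]
stop [[0.52192903 0.14277097 0.034     ]]
[0.78990211 0.03200358 0.11      ] [0.51662883 0.46025829 0.075     ] [ 0.62124096 -0.09514652  0.05      ] [ 0.39643328 -0.08335681  0.05      ]
```

Run:
```python
from h import *
s,Rm,t=rt();print(Rm.round(3),t,np.degrees(np.arctan2(Rm[1,1],Rm[0,1])))
for n,uv,z in(('press',(428,207),.02),):print(back('top',uv,z))
yaw=-.07212
d=np.array([.508,-.0487,.42])-t; print('d tool',Rm.T@d, (Rm.T@d)/.5)
```

```text
[[-0.001  0.401 -0.916]
 [ 0.002 -0.916 -0.401]
 [-1.    -0.002 -0.   ]] [ 0.27056358 -0.61777798  0.23022804] -66.34769247462269
[ 0.60864249 -0.50122483  0.02      ]
d tool [-0.18899857 -0.42635278 -0.44580494] [-0.37799713 -0.85270556 -0.89160989]
```

```bash
python3 -m jog '[[-0.1,0,0,-0.04,0,0],[-0.1,0,0,0.04,0,0],[-0.1,0,0,0,0,0],[-0.09,-0.02,-0.02,0,0,0],[0,-0.069,-0.072,0,0,0],[0,-0.069,-0.072,0,0,0],[0,-0.069,-0.072,0,0,0],[0,-0.069,-0.072,0,0,0]]' 1
```

```text
time: 0.95
eef_pos: [0.3509, -0.4197, 0.4268]
ee_rot: [-0.137, -0.692, -0.147, 0.693]
contact_force: [1.0, 1.2, 0.1]
finger_gap: 0.0857
```

```bash
python3 -m jog '[[0,-0.069,-0.072,0,0,0],[0,-0.069,-0.072,0,0,0],[0,-0.069,-0.072,0,0,0],[0,-0.069,-0.072,0,0,0],[0,-0.069,-0.072,0,0,0],[0,-0.069,-0.072,0,0,0],[0,-0.069,-0.072,0,0,0],[0,-0.06,-0.06,0,0,0]]'
python3 -m jog '[[0,0,0,-0.047,0,0],[0,0,0,-0.047,0,0],[0,0,0,-0.047,0,0],[0,0,0,-0.047,0,0],[0,0,0,-0.047,0,0],[0,0,0,-0.047,0,0],[0,0,0,-0.047,0,0],[0,0,0,-0.047,0,0]]'
python3 -m jog '[[0,0,0,-0.047,0,0],[0,0,0,-0.047,0,0],[0,0,0,-0.047,0,0],[0,0,0,-0.047,0,0],[0,0,0,-0.047,0,0],[0,0,0,-0.047,0,0],[0,0,0,-0.047,0,0],[0,0,0,-0.047,0,0]]'
cat > st.py <<'E'
from h import *
import sys
def st(target=None,az=None):
    s,Rm,t=rt()
    print('t',s['time'],'pos',t.round(4),'yaz',np.degrees(np.arctan2(Rm[1,1],Rm[0,1])).round(2),'xdown',Rm[:,0].round(3),'F',np.round(s['contact_force'],1),'gap',round(s['finger_gap'],4),'q',np.round(s['qpos'],2))
    if target is not None:
        print('shift share',((Rm.T@(np.array(target)-t))/.5).round(4))
    if az is not None:
        y=np.array([np.cos(np.radians(az)),np.sin(np.radians(az)),0]);x=np.array([0,0,-1.]);D=np.c_[x,y,np.cross(x,y)]
        print('turn share',(R.from_matrix(Rm.T@D).as_rotvec()/np.pi).round(4))
if __name__=='__main__':
    a=[float(v) for v in sys.argv[1:]]
    st(a[:3] if len(a)>=3 else None,a[3] if len(a)>3 else None)
E
python3 st.py 0.508 -0.0487 0.20 85.9
```

```text
time: 1.75
eef_pos: [0.5006, -0.0543, 0.4298]
ee_rot: [-0.137, -0.693, -0.146, 0.693]
contact_force: [0.1, -0.4, -0.5]
finger_gap: 0.0855
time: 2.55
eef_pos: [0.5009, -0.0454, 0.4261]
ee_rot: [0.503, 0.493, 0.515, -0.489]
contact_force: [0.4, -0.9, -0.2]
finger_gap: 0.0853
time: 3.35
eef_pos: [0.4991, -0.0451, 0.4228]
ee_rot: [0.691, 0.123, 0.703, -0.113]
contact_force: [-0.3, 0.3, 0.7]
finger_gap: 0.0851
t 3.35 pos [ 0.4991 -0.0451  0.4228] yaz 70.81 xdown [-0.014  0.017 -1.   ] F [-0.3  0.3  0.7] gap 0.0851 q [-0.15 -0.12  1.67  0.01  1.61 -1.39]
shift share [ 0.4451 -0.006   0.0277]
turn share [-0.0838 -0.0056 -0.0044]
```

```bash
python3 -m jog '[[0,0,0.014,-0.042,-0.003,-0.002],[0,0,0.014,-0.042,-0.003,-0.002],[0.08,0,0,0,0,0],[0.08,0,0,0,0,0],[0.08,0,0,0,0,0],[0.08,0,0,0,0,0],[0,0,0,0,0,0]]'
python3 st.py 0.508 -0.0487 0.069 85.9
python3 - <<'E'
from h import *
s,Rm,t=rt()
im=capture('wrist');cv2.imwrite('pics/w1.png',cv2.cvtColor(im,cv2.COLOR_RGB2BGR))
E
```

```text
time: 4.05
eef_pos: [0.5132, -0.0488, 0.258]
ee_rot: [0.708, 0.02, 0.705, -0.02]
contact_force: [-0.8, 0.2, -0.3]
finger_gap: 0.0855
t 4.05 pos [ 0.5132 -0.0488  0.258 ] yaz 86.81 xdown [ 0.005 -0.    -1.   ] F [-0.8  0.2 -0.3] gap 0.0855 q [-0.14 -0.06  1.91  0.    1.29 -1.66]
shift share [ 0.378  -0.0005 -0.0123]
turn share [ 0.005   0.0015 -0.0001]
```

View pics/w1.png

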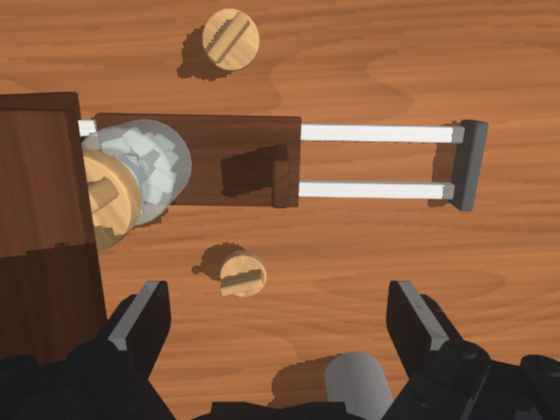

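```bash
cat >> h.py <<'E'
def projw(P):
    s,Rm,t=rt();m=camera_model('wrist');C=np.array(m['T_tool_cam']);p=(np.asarray(P)-t)@Rm;p=(p-C[:3,3])@C[:3,:3];q=p@np.array(m['mtx']).T;return q[:,:2]/q[:,2:]
def S2W(P,p=(0.5103,-0.0188,-0.0721)):
    P=np.atleast_2d(P);c,s=np.cos(p[2]),np.sin(p[2]);return np.c_[p[0]+c*P[:,0]-s*P[:,1],p[1]+s*P[:,0]+c*P[:,1],P[:,2]]
E
python3 - <<'E'
from h import *
P=np.array([[20,-23,110],[20,-37,110],[-20,-23,110],[-20,-37,110],[-20,-23,26],[-20,-37,26],[45,155,34],[45,169,34],[-45,155,34],[-45,169,34],[-65,-120,242],[65,-120,242]])/1e3
print(projw(S2W(P)).round(0).tolist())
a=cv2.imread('pics/w1.png')[90:230,70:500];cv2.imwrite('pics/w1z.png',cv2.resize(a,None,fx=1.85,fy=3,interpolation=cv2.INTER_CUBIC))
E
```

```text
[[286.0, 203.0], [268.0, 202.0], [287.0, 154.0], [269.0, 154.0], [285.0, 138.0], [271.0, 138.0], [456.0, 206.0], [470.0, 206.0], [472.0, 116.0], [487.0, 116.0], [61.0, 101.0], [103.0, 359.0]]
```

View pics/w1z.png

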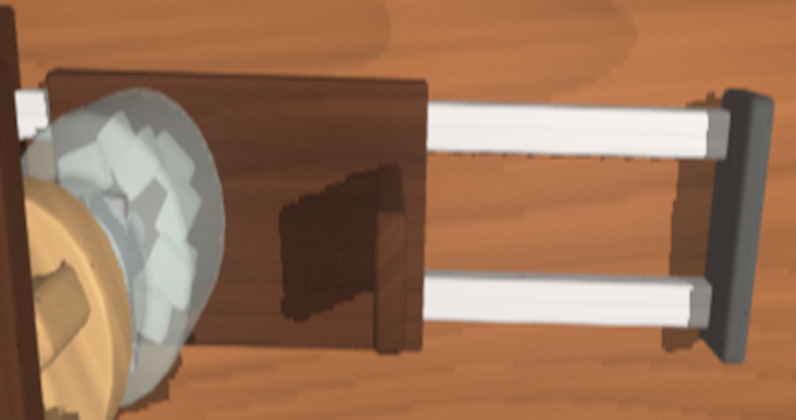

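The wrist view shows the paddle top at pixels (273–290, 161–207) and the stop at (459–488, 120–210). Both are within about 3 mm of my fit. Next I descend astride the paddle.

```bash
python3 -m jog '[[0.09,0.003,-0.006,0.005,0.001,0],[0.09,0,0,0,0,0],[0.09,0,0,0,0,0],[0.08,0,0,0,0,0]]'
python3 st.py 0.510 -0.047 0.067 85.9
python3 -m jog '[[0.01,0,0,0,0,0],[0,0,0,0,0,0]]'
python3 st.py 0.510 -0.047 0.067 85.9
```

```text
time: 4.5
eef_pos: [0.5315, -0.05, 0.1027]
ee_rot: [0.721, 0.024, 0.692, -0.027]
contact_force: [0.3, -0.1, -1.1]
finger_gap: 0.0853
t 4.5 pos [ 0.5315 -0.05    0.1027] yaz 85.86 xdown [ 0.042 -0.006 -0.999] F [ 0.3 -0.1 -1.1] gap 0.0853 q [-0.14  0.09  2.06  0.    0.95 -1.64]
shift share [ 0.0694  0.003  -0.0463]
turn share [-0.0002  0.0135  0.0008]
time: 4.7
eef_pos: [0.5317, -0.05, 0.0973]
ee_rot: [0.72, 0.024, 0.693, -0.027]
contact_force: [0.2, 0.4, 0.1]
finger_gap: 0.0858
t 4.7 pos [ 0.5317 -0.05    0.0973] yaz 85.86 xdown [ 0.039 -0.005 -0.999] F [0.2 0.4 0.1] gap 0.0858 q [-0.14  0.1   2.06  0.    0.94 -1.64]
shift share [ 0.0589  0.0031 -0.046 ]
turn share [-0.0002  0.0124  0.0007]
```

```bash
python3 -m jog '[[0,0.003,-0.046,0,0.0124,0],[0.02,0,0,0,0,0],[0,0,0,0,0,0]]'
python3 st.py 0.510 -0.047 0.067 85.9
```

```text
time: 5.0
eef_pos: [0.5167, -0.048, 0.096]
ee_rot: [0.712, 0.024, 0.701, -0.027]
contact_force: [-0.3, 0.2, 0.2]
finger_gap: 0.0854
t 5.0 pos [ 0.5167 -0.048   0.096 ] yaz 85.86 xdown [ 0.014 -0.004 -1.   ] F [-0.3  0.2  0.2] gap 0.0854 q [-0.14  0.09  2.08 -0.    0.96 -1.64]
shift share [ 0.0579  0.0013 -0.0143]
turn share [-0.0002  0.0047  0.0011]
```

```bash
python3 -m jog '[[0.03,0.001,-0.015,0,0.005,0.001],[0.03,0,-0.004,0,0.002,0],[0.02,0,0,0,0,0],[0,0,0,0,0,0]]'
python3 st.py 0.510 -0.047 0.067 85.9
```

```text
time: 5.4
eef_pos: [0.5112, -0.0475, 0.0568]
ee_rot: [0.707, 0.025, 0.707, -0.026]
contact_force: [-0.5, -0.1, 0.7]
finger_gap: 0.0857
t 5.4 pos [ 0.5112 -0.0475  0.0568] yaz 85.85 xdown [-0. -0. -1.] F [-0.5 -0.1  0.7] gap 0.0857 q [-0.14  0.14  2.1  -0.    0.9  -1.64]
shift share [-0.0204  0.0008 -0.0025]
turn share [-0.0003 -0.      0.0002]
```

```bash
python3 -m jog '[[-0.018,0.001,-0.002,0,0,0],[0,0,0,0,0,0],[0,0,0,0,0,0],[0,0,0,0,0,0],[0,0,0,0,0,0],[0,0,0,0,0,0],[0,0,0,0,0,0],[0,0,0,0,0,0]]' -1 50
python3 st.py 0.510 -0.047 0.067 85.9
```

```text
time: 6.2
eef_pos: [0.5104, -0.0469, 0.0665]
ee_rot: [0.707, 0.026, 0.707, -0.026]
contact_force: [0.5, -0.2, 0.1]
finger_gap: 0.0134
t 6.2 pos [ 0.5104 -0.0469  0.0665] yaz 85.84 xdown [-0. -0. -1.] F [ 0.5 -0.2  0.1] gap 0.0134 q [-0.14  0.12  2.1  -0.    0.92 -1.64]
shift share [-0.001  -0.0002 -0.0007]
turn share [-0.0003 -0.0001  0.0001]
```

```bash
python3 -m jog '[[0,0.02,0,0,0,0],[0,0.04,0,0,0,0],[0,0.04,0,0,0,0],[0,0.04,0,0,0,0],[0,0.04,0,0,0,0],[0,0.04,0,0,0,0],[0,0,0,0,0,0]]'
python3 st.py 0.5218 0.1127 0.067 85.9
```

```text
time: 6.9
eef_pos: [0.5182, 0.0604, 0.0665]
ee_rot: [0.706, 0.024, 0.707, -0.029]
contact_force: [0.6, 5.0, -0.9]
finger_gap: 0.0133
t 6.9 pos [0.5182 0.0604 0.0665] yaz 85.73 xdown [-0.001 -0.008 -1.   ] F [ 0.6  5.  -0.9] gap 0.0133 q [ 0.07  0.14  2.08 -0.01  0.92 -1.42]
shift share [-0.0018  0.1049 -0.0007]
turn share [-0.0009 -0.0002  0.0025]
```

```bash
python3 -m jog '[[0,0.03,0,0,0,0.002],[0,0.03,0,0,0,0],[0,0.025,0,0,0,0],[0,0.015,0,0,0,0],[0,0.01,0,0,0,0],[0,0,0,0,0,0]]'
python3 st.py 0.5218 0.1127 0.067 85.9
```

```text
time: 7.5
eef_pos: [0.5221, 0.1124, 0.0665]
ee_rot: [0.706, 0.023, 0.707, -0.029]
contact_force: [-1.3, -3.4, 1.1]
finger_gap: 0.0134
t 7.5 pos [0.5221 0.1124 0.0665] yaz 85.79 xdown [-0.002 -0.009 -1.   ] F [-1.3 -3.4  1.1] gap 0.0134 q [ 0.17  0.16  2.05 -0.01  0.93 -1.32]
shift share [-0.001   0.0006 -0.0005]
turn share [-0.0006 -0.0005  0.0028]
```

```bash
python3 -m jog '[[0,0.01,0,0,0,0],[0,0.01,0,0,0,0],[0,0.01,0,0,0,0]]'
python3 st.py
python3 -m jog '[[0,0.015,0,0,0,0],[0,0.015,0,0,0,0]]'
python3 st.py
```

```text
time: 7.8
eef_pos: [0.522, 0.112, 0.0665]
ee_rot: [0.705, 0.012, 0.709, -0.037]
contact_force: [-3.6, -26.5, 6.2]
finger_gap: 0.0135
t 7.8 pos [0.522  0.112  0.0665] yaz 86.06 xdown [-0.007 -0.035 -0.999] F [ -3.6 -26.5   6.2] gap 0.0135 q [ 0.19  0.17  2.05 -0.04  0.94 -1.29]
time: 8.0
eef_pos: [0.5217, 0.1116, 0.0664]
ee_rot: [0.703, 0.002, 0.71, -0.045]
contact_force: [-2.7, -36.8, 10.4]
finger_gap: 0.0136
t 8.0 pos [0.5217 0.1116 0.0664] yaz 86.19 xdown [-0.012 -0.06  -0.998] F [ -2.7 -36.8  10.4] gap 0.0136 q [ 0.2   0.18  2.04 -0.07  0.95 -1.26]
```

```bash
python3 -m jog '[[0,0,0,0,0,0.019],[0,0,0,0,0,0]]'
python3 st.py 0.5218 0.1127 0.067 85.9
python3 -m jog '[[0,0,0,0,0,0],[0,0,0,0,0,0],[0,0,0,0,0,0],[0,0,0,0,0,0],[0,0,0,0,0,0]]' 1
python3 st.py 0.5218 0.1127 0.067 85.9
```

```text
time: 8.2
eef_pos: [0.5216, 0.1099, 0.0662]
ee_rot: [0.704, 0.025, 0.71, -0.025]
contact_force: [-0.4, -2.8, 0.5]
finger_gap: 0.0135
t 8.2 pos [0.5216 0.1099 0.0662] yaz 85.94 xdown [-0.009  0.001 -1.   ] F [-0.4 -2.8  0.5] gap 0.0135 q [ 0.16  0.17  2.05  0.    0.93 -1.34]
shift share [-0.0015  0.0056 -0.0001]
turn share [ 0.0002 -0.0028  0.    ]
time: 8.7
eef_pos: [0.5222, 0.1123, 0.0663]
ee_rot: [0.704, 0.024, 0.709, -0.025]
contact_force: [0.4, -0.4, 0.3]
finger_gap: 0.0838
t 8.7 pos [0.5222 0.1123 0.0663] yaz 86.07 xdown [-0.008 -0.001 -1.   ] F [ 0.4 -0.4  0.3] gap 0.0838 q [ 0.16  0.17  2.05  0.    0.93 -1.34]
shift share [-0.0014  0.0008 -0.0009]
turn share [ 0.0009 -0.0024  0.0004]
```

```bash
python3 -m jog '[[0,0,0,0,-0.002,0],[0,0,0,0,0,0],[0,0,0,0,0,0],[0,0,0,0,0,0],[0,0,0,0,0,0],[0,0,0,0,0,0]]' -1 40
python3 st.py
python3 -m jog '[[0,0.008,0,0,0,0],[0,0.008,0,0,0,0]]'
python3 st.py
python3 -m jog '[[0,0.008,0,0,0,0]]'
python3 st.py
```

```text
time: 9.3
eef_pos: [0.5221, 0.1125, 0.0664]
ee_rot: [0.706, 0.023, 0.707, -0.025]
contact_force: [0.5, 0.6, -1.7]
finger_gap: 0.0138
t 9.3 pos [0.5221 0.1125 0.0664] yaz 86.1 xdown [-0.001 -0.002 -1.   ] F [ 0.5  0.6 -1.7] gap 0.0138 q [ 0.17  0.16  2.06 -0.    0.92 -1.33]
time: 9.5
eef_pos: [0.5221, 0.1123, 0.0665]
ee_rot: [0.706, 0.017, 0.708, -0.029]
contact_force: [-1.9, -19.9, 5.3]
finger_gap: 0.0136
t 9.5 pos [0.5221 0.1123 0.0665] yaz 86.25 xdown [-0.003 -0.016 -1.   ] F [ -1.9 -19.9   5.3] gap 0.0136 q [ 0.18  0.17  2.05 -0.02  0.93 -1.32]
time: 9.6
eef_pos: [0.522, 0.1122, 0.0665]
ee_rot: [0.705, 0.015, 0.708, -0.031]
contact_force: [-1.0, -19.7, 3.5]
finger_gap: 0.0134
t 9.6 pos [0.522  0.1122 0.0665] yaz 86.25 xdown [-0.005 -0.023 -1.   ] F [ -1.  -19.7   3.5] gap 0.0134 q [ 0.18  0.17  2.05 -0.03  0.93 -1.31]
```

```bash
python3 -m jog '[[0,0,0,0,0,0],[0,0,0,0,0,0],[0,0,0,0,0,0],[0,0,0,0,0,0],[0,0,0,0,0,0]]' 1
python3 st.py 0.5221 0.1125 0.15 85.9
python3 -m jog '[[-0.06,0,0,0,0,0.004],[-0.1,0,0,0,0,0.003],[-0.1,0,0,0,0,0],[-0.1,0,0,0,0,0],[-0.1,0,0,0,0,0],[-0.06,0,0,0,0,0]]'
python3 st.py 0.5125 -0.0175 0.30 25.9
python3 - <<'E'
from h import *
for n in('top','side'):
    im=cv2.cvtColor(capture(n),cv2.COLOR_RGB2BGR);cv2.imwrite(f'pics/{n}1.png',im)
    a=im[185:290,225:385] if n=='top' else im[155:320,240:400]
    k=5 if n=='top' else 3.6
    cv2.imwrite(f'pics/{n}1z.png',cv2.resize(a,None,fx=k,fy=k,interpolation=cv2.INTER_CUBIC))
E
```

```text
time: 10.1
eef_pos: [0.5222, 0.112, 0.0663]
ee_rot: [0.705, 0.016, 0.708, -0.031]
contact_force: [0.4, -0.4, 0.1]
finger_gap: 0.0841
t 10.1 pos [0.5222 0.112  0.0663] yaz 86.2 xdown [-0.005 -0.022 -1.   ] F [ 0.4 -0.4  0.1] gap 0.0841 q [ 0.18  0.17  2.05 -0.03  0.93 -1.31]
shift share [-0.1673 -0.0028 -0.0008]
turn share [ 0.0016 -0.001   0.0071]
time: 10.7
eef_pos: [0.5184, 0.1143, 0.3264]
ee_rot: [0.7, 0.022, 0.714, -0.023]
contact_force: [-0.1, 0.1, -0.0]
finger_gap: 0.0854
t 10.7 pos [0.5184 0.1143 0.3264] yaz 86.37 xdown [-0.019 -0.001 -1.   ] F [-0.1  0.1 -0. ] gap 0.0854 q [ 0.17 -0.04  1.77  0.    1.43 -1.34]
shift share [ 0.0533 -0.2637  0.006 ]
turn share [ 0.336  -0.0053  0.0038]
```

View pics/top1z.png

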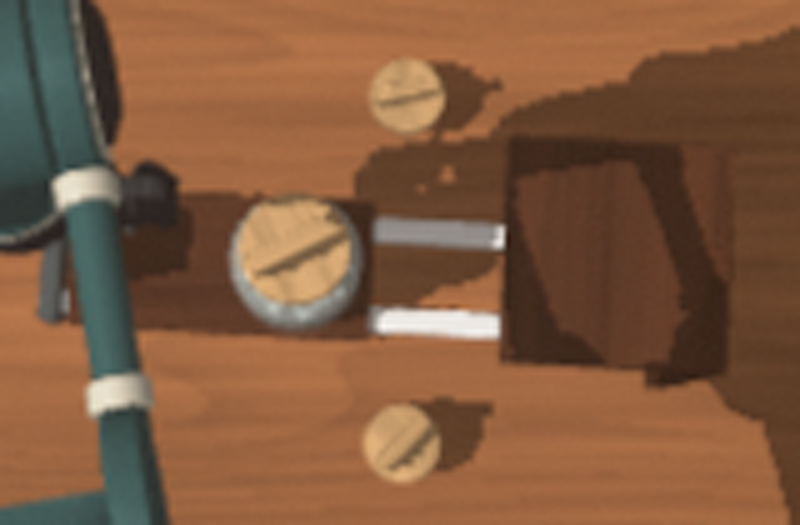

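View pics/side1z.png

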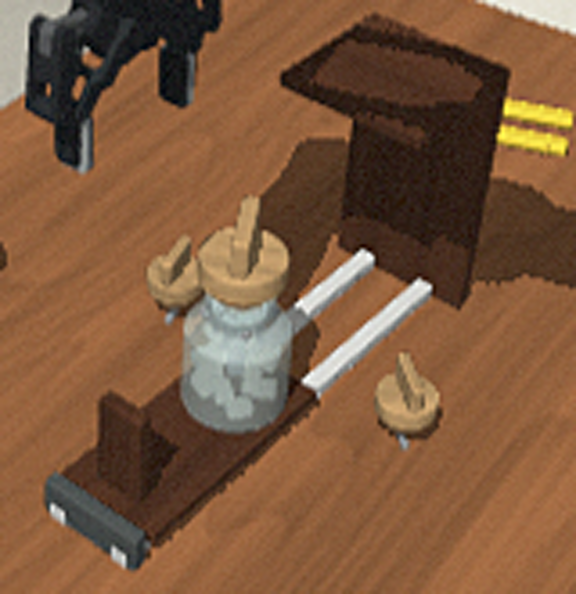

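```bash
python3 -m jog '[[0,-0.088,0.002,0,-0.003,0],[0,-0.088,0.002,0,-0.002,0],[0,-0.085,0.002,0,0,0]]'
python3 -m jog '[[0,0,0,0.045,0,0],[0,0,0,0.045,0,0],[0,0,0,0.045,0,0],[0,0,0,0.045,0,0],[0,0,0,0.045,0,0],[0,0,0,0.045,0,0],[0,0,0,0.045,0,0],[0,0,0,0,0,0]]'
python3 st.py 0.5125 -0.0175 0.30 25.9
python3 - <<'E'
from h import *
print('disc',back('top',(284,235),.17))
im=capture('wrist');cv2.imwrite('pics/w2.png',cv2.cvtColor(im,cv2.COLOR_RGB2BGR))
c,s=np.cos,np.sin
def cap(x,y,z,a):
    P=[[30,7,z],[30,-7,z],[-30,-7,z],[-30,7,z]];a=np.radians(a)
    return [[x+(p[0]*c(a)-p[1]*s(a))/1e3,y+(p[0]*s(a)+p[1]*c(a))/1e3,p[2]/1e3] for p in P]
print(projw(cap(.5125,-.0175,202,-64.1)).round(0).tolist())
E
```

```text
time: 11.1
eef_pos: [0.5159, -0.0129, 0.3285]
ee_rot: [0.709, 0.019, 0.705, -0.017]
contact_force: [0.4, 0.3, -0.4]
finger_gap: 0.0857
time: 11.9
eef_pos: [0.5115, -0.0177, 0.3187]
ee_rot: [0.603, 0.365, 0.608, -0.366]
contact_force: [-0.2, 0.2, 0.1]
finger_gap: 0.0851
t 11.9 pos [ 0.5115 -0.0177  0.3187] yaz 27.77 xdown [-0.008  0.002 -1.   ] F [-0.2  0.2  0.1] gap 0.0851 q [-0.08 -0.09  1.82  0.    1.41 -0.57]
shift share [0.0374 0.0021 0.0008]
turn share [ 0.0104 -0.0017  0.0018]
disc [ 0.50921426 -0.01857866  0.17      ]
[[288.0, 243.0], [269.0, 242.0], [271.0, 162.0], [291.0, 163.0]]
```

View pics/w2.png

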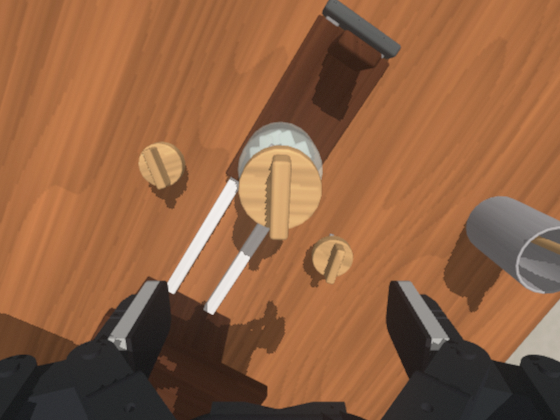

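Run:
```python
import cv2
a=cv2.imread('pics/w2.png')[115:255,220:350];cv2.imwrite('pics/w2z.png',cv2.resize(a,None,fx=4.2,fy=4.2,interpolation=cv2.INTER_CUBIC))
```

```text
(no output)
```

View pics/w2z.png

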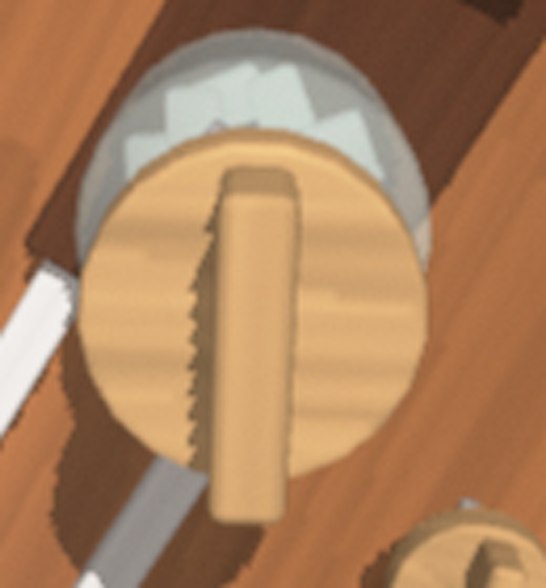

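```bash
python3 -m jog '[[0.07,0.002,0.001,0.0104,-0.002,0.002],[0.07,0,0,0,0,0],[0.06,0,0,0,0,0],[0,0,0,0,0,0]]'
python3 st.py 0.5118 -0.0165 0.176 25.9
```

```text
time: 12.35
eef_pos: [0.513, -0.017, 0.2159]
ee_rot: [0.604, 0.371, 0.601, -0.37]
contact_force: [0.4, 0.4, -0.8]
finger_gap: 0.0855
t 12.35 pos [ 0.513  -0.017   0.2159] yaz 26.87 xdown [ 0.003 -0.    -1.   ] F [ 0.4  0.4 -0.8] gap 0.0855 q [-0.08 -0.04  1.96 -0.    1.21 -0.55]
shift share [ 0.0797 -0.0018 -0.0022]
turn share [ 0.0054  0.0006 -0.0009]
```

```bash
python3 -m jog '[[0.04,-0.002,-0.002,0.006,0,0],[0.03,0,-0.002,0,0.001,0],[0.01,0,0,0,0,0],[0,0,0,0,0,0]]'
python3 st.py 0.5118 -0.0165 0.176 25.9
```

```text
time: 12.75
eef_pos: [0.5132, -0.0155, 0.1777]
ee_rot: [0.601, 0.375, 0.599, -0.372]
contact_force: [-0.4, 0.2, 0.4]
finger_gap: 0.0852
t 12.75 pos [ 0.5132 -0.0155  0.1777] yaz 26.21 xdown [ 0.005  0.002 -1.   ] F [-0.4  0.2  0.4] gap 0.0852 q [-0.08 -0.    2.01  0.    1.13 -0.54]
shift share [ 0.0034 -0.0035  0.0006]
turn share [ 0.0017  0.     -0.0019]
```

```bash
python3 -m jog '[[0.003,-0.003,0,0.002,0.001,-0.002],[0,0,0,0,0,0],[0,0,0,0,0,0],[0,0,0,0,0,0],[0,0,0,0,0,0],[0,0,0,0,0,0],[0,0,0,0,0,0]]' -1 60
python3 st.py 0.5118 -0.0165 0.168 25.9
```

```text
time: 13.45
eef_pos: [0.5137, -0.0171, 0.1809]
ee_rot: [0.6, 0.376, 0.599, -0.375]
contact_force: [-0.3, -0.3, -0.2]
finger_gap: 0.0127
t 13.45 pos [ 0.5137 -0.0171  0.1809] yaz 25.91 xdown [ 0.002  0.001 -1.   ] F [-0.3 -0.3 -0.2] gap 0.0127 q [-0.08 -0.    2.    0.    1.14 -0.53]
shift share [ 0.0257 -0.003  -0.0027]
turn share [ 0.0001  0.0001 -0.0007]
```

Run:
```python
from h import *
im=cv2.cvtColor(capture('side'),cv2.COLOR_RGB2BGR);a=im[150:290,240:400];cv2.imwrite('pics/side2z.png',cv2.resize(a,None,fx=4.2,fy=4.2,interpolation=cv2.INTER_CUBIC))
im=cv2.cvtColor(capture('wrist'),cv2.COLOR_RGB2BGR);cv2.imwrite('pics/w3.png',im)
```

```text
(no output)
```

View pics/side2z.png

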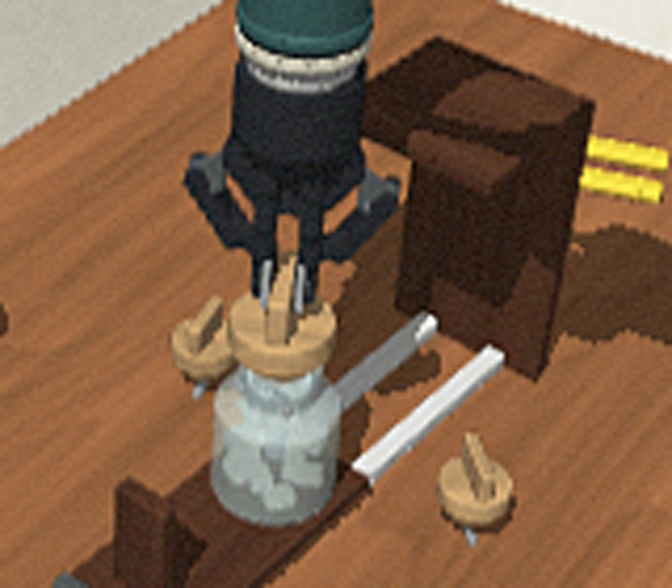

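View pics/w3.png

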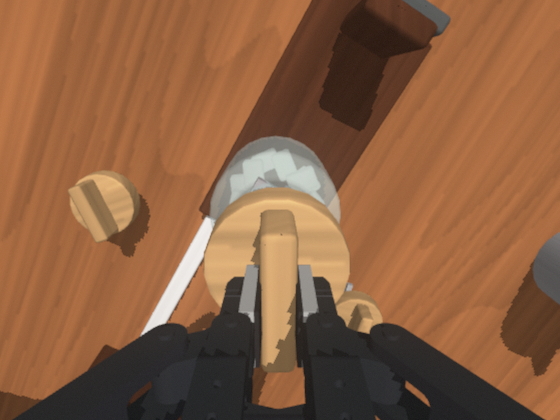

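```bash
python3 -m jog '[[0,0,0,0,0,0],[0,0,0,0,0,0],[0,0,0,0,0,0]]' -0.4
python3 st.py 0.5118 -0.0165 0.174 25.9
python3 -m jog '[[0.014,0,-0.001,0,0,0],[0,0,0,0,0,0]]'
python3 st.py 0.5118 -0.0165 0.174 25.9
```

```text
time: 13.85
eef_pos: [0.5148, -0.0165, 0.1808]
ee_rot: [0.6, 0.377, 0.598, -0.374]
contact_force: [0.0, 0.3, 0.8]
finger_gap: 0.0255
t 13.85 pos [ 0.5148 -0.0165  0.1808] yaz 25.9 xdown [ 0.005  0.002 -1.   ] F [0.  0.3 0.8] gap 0.0255 q [-0.08 -0.    2.    0.    1.14 -0.54]
shift share [ 0.0136 -0.0055 -0.0027]
turn share [ 0.      0.0001 -0.0016]
time: 14.05
eef_pos: [0.515, -0.0159, 0.1733]
ee_rot: [0.601, 0.377, 0.598, -0.374]
contact_force: [-1.0, 0.0, -0.1]
finger_gap: 0.0256
t 14.05 pos [ 0.515  -0.0159  0.1733] yaz 25.9 xdown [ 0.006  0.002 -1.   ] F [-1.   0.  -0.1] gap 0.0256 q [-0.08  0.    2.01  0.    1.12 -0.53]
shift share [-0.0014 -0.0063 -0.0017]
turn share [ 0.      0.0002 -0.0019]
```

```bash
python3 -m jog '[[0,-0.0035,0,0,0.001,-0.002],[0,0,0,0,0,0],[0,0,0,0,0,0],[0,0,0,0,0,0]]' -1 60
python3 st.py 0.5131 -0.0158 0.165 25.9
```

```text
time: 14.45
eef_pos: [0.513, -0.0169, 0.1735]
ee_rot: [0.598, 0.375, 0.601, -0.375]
contact_force: [-1.2, 0.2, 0.9]
finger_gap: 0.0137
t 14.45 pos [ 0.513  -0.0169  0.1735] yaz 25.91 xdown [-0.003  0.002 -1.   ] F [-1.2  0.2  0.9] gap 0.0137 q [-0.08  0.    2.01  0.    1.13 -0.54]
shift share [ 0.017   0.0013 -0.0019]
turn share [ 0.     -0.0009  0.0007]
```

```bash
python3 -m jog '[[0.008,0,0,0,0,0],[0.008,0,0,0,0,0]]'
python3 st.py 0.5131 -0.0158 0.165 25.9
python3 -m jog '[[0.003,0,0,0,0,0]]'
python3 st.py 0.5131 -0.0158 0.165 25.9
```

```text
time: 14.65
eef_pos: [0.5132, -0.017, 0.1668]
ee_rot: [0.598, 0.375, 0.6, -0.375]
contact_force: [-2.5, -0.9, 6.1]
finger_gap: 0.0133
t 14.65 pos [ 0.5132 -0.017   0.1668] yaz 25.91 xdown [-0.002  0.002 -1.   ] F [-2.5 -0.9  6.1] gap 0.0133 q [-0.08  0.01  2.01  0.    1.12 -0.54]
shift share [ 0.0037  0.0008 -0.0022]
turn share [ 0.     -0.0008  0.0004]
time: 14.75
eef_pos: [0.5133, -0.0169, 0.1658]
ee_rot: [0.598, 0.375, 0.6, -0.375]
contact_force: [-3.0, -0.1, 6.6]
finger_gap: 0.0131
t 14.75 pos [ 0.5133 -0.0169  0.1658] yaz 25.91 xdown [-0.002  0.002 -1.   ] F [-3.  -0.1  6.6] gap 0.0131 q [-0.08  0.01  2.01  0.    1.12 -0.54]
shift share [ 0.0017  0.0007 -0.0022]
turn share [ 0.0001 -0.0008  0.0004]
```

```bash
python3 -m jog '[[0.003,0,-0.001,0,0,0],[0.001,0,-0.001,-0.025,0,0],[0.001,0,0,-0.025,0,0],[0.001,0,0,-0.025,0,0]]'
python3 st.py 0.5131 -0.0158 0.165 86
```

```text
time: 15.15
eef_pos: [0.5145, -0.0166, 0.1667]
ee_rot: [0.641, 0.3, 0.64, -0.299]
contact_force: [-3.7, -0.4, 5.7]
finger_gap: 0.013
t 15.15 pos [ 0.5145 -0.0166  0.1667] yaz 39.89 xdown [ 0.002  0.    -1.   ] F [-3.7 -0.4  5.7] gap 0.013 q [-0.08  0.01  2.01  0.    1.12 -0.78]
shift share [ 0.0034 -0.0011 -0.0031]
turn share [-0.2562  0.0005 -0.0004]
```

```bash
python3 -c "
from h import *
print(read_state()['torque'])"
python3 -m jog '[[0.006,0,0,-0.02,0,0],[0.004,-0.001,-0.001,-0.025,0,0],[0.002,0,0,-0.025,0,0],[0.003,0,0,-0.025,0,0]]'
python3 st.py 0.5131 -0.0158 0.165 86;python3 -c "
from h import *
print(read_state()['torque'])"
```

```text
[-0.23362226  0.78441802 -0.04635507]
time: 15.55
eef_pos: [0.5143, -0.0172, 0.164]
ee_rot: [0.681, 0.197, 0.678, -0.197]
contact_force: [-3.8, -0.2, 8.2]
finger_gap: 0.0129
t 15.55 pos [ 0.5143 -0.0172  0.164 ] yaz 57.71 xdown [ 0.004 -0.001 -1.   ] F [-3.8 -0.2  8.2] gap 0.0129 q [-0.08  0.01  2.02 -0.    1.11 -1.09]
shift share [-0.002   0.001  -0.0036]
turn share [-1.571e-01  1.200e-03 -1.000e-04]
[-0.1733889   0.9742095  -0.04842597]
```

```bash
python3 -m jog '[[0.001,0.001,-0.003,-0.03,0,0],[0.002,0,-0.002,-0.03,0.001,0],[0.002,0,0,-0.03,0,0],[0.002,0,0,-0.03,0,0],[0.002,0,0,-0.03,0,0]]'
python3 st.py 0.5131 -0.0158 0.165 86;python3 -c "
from h import *
print(read_state()['torque'])"
```

```text
time: 16.05
eef_pos: [0.5141, -0.0168, 0.1652]
ee_rot: [0.709, 0.025, 0.705, -0.026]
contact_force: [-4.0, -0.3, 7.7]
finger_gap: 0.0133
t 16.05 pos [ 0.5141 -0.0168  0.1652] yaz 85.84 xdown [ 0.005 -0.002 -1.   ] F [-4.  -0.3  7.7] gap 0.0133 q [-0.08  0.01  2.02 -0.    1.11 -1.58]
shift share [ 0.0004  0.0019 -0.0021]
turn share [-0.0009  0.0017  0.0006]
[-0.13005789  0.77433993 -0.08835562]
```

```bash
python3 -m jog '[[0.003,0,-0.001,-0.012,0.001,0],[0.003,0,-0.001,0,0,0]]'
python3 st.py 0.5131 -0.0158 0.165 86;python3 -c "
from h import *
cv2.imwrite('pics/w4.png',cv2.cvtColor(capture('wrist'),cv2.COLOR_RGB2BGR))"
```

```text
time: 16.25
eef_pos: [0.5141, -0.0169, 0.1649]
ee_rot: [0.709, 0.01, 0.705, -0.012]
contact_force: [-5.3, -0.1, 10.1]
finger_gap: 0.0128
t 16.25 pos [ 0.5141 -0.0169  0.1649] yaz 88.21 xdown [ 0.004 -0.002 -1.   ] F [-5.3 -0.1 10.1] gap 0.0128 q [-0.08  0.01  2.02 -0.    1.11 -1.62]
shift share [-0.0002  0.0021 -0.002 ]
turn share [0.0123 0.0015 0.0006]
```

View pics/w4.png

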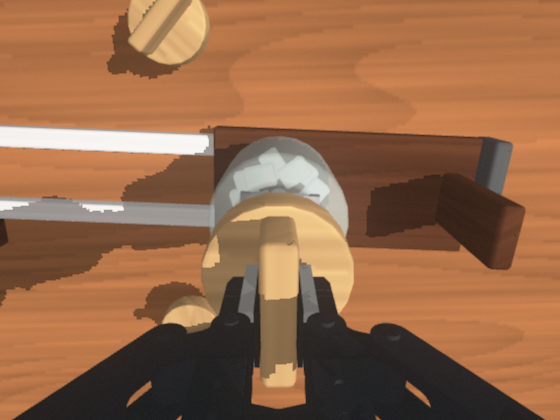

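```bash
python3 -m jog '[[-0.01,0,-0.002,0,0.001,0],[-0.012,0,0,0,0,0],[-0.012,0,0,0,0,0]]'
python3 st.py 0.5131 -0.0158 0.28 86
python3 -m jog '[[-0.012,0,0,0,0,0],[-0.012,0,0,0,0,0]]'
python3 st.py 0.5131 -0.0158 0.28 86
```

```text
time: 16.6
eef_pos: [0.5132, -0.0166, 0.1821]
ee_rot: [0.708, 0.011, 0.706, -0.012]
contact_force: [0.4, -0.1, -1.0]
finger_gap: 0.0133
t 16.6 pos [ 0.5132 -0.0166  0.1821] yaz 88.18 xdown [ 0.002 -0.002 -1.   ] F [ 0.4 -0.1 -1. ] gap 0.0133 q [-0.08 -0.01  2.   -0.    1.14 -1.62]
shift share [-0.1959  0.0012  0.0003]
turn share [0.0121 0.0007 0.0005]
time: 16.8
eef_pos: [0.5129, -0.0164, 0.194]
ee_rot: [0.708, 0.011, 0.706, -0.012]
contact_force: [-0.9, 0.7, -0.2]
finger_gap: 0.0131
t 16.8 pos [ 0.5129 -0.0164  0.194 ] yaz 88.18 xdown [ 0.002 -0.001 -1.   ] F [-0.9  0.7 -0.2] gap 0.0131 q [-0.08 -0.02  1.99 -0.    1.17 -1.62]
shift share [-0.1719  0.001   0.0007]
turn share [0.0121 0.0005 0.0004]
```

```bash
python3 -m jog '[[-0.02,0,0,0,0,0],[-0.03,0,0,0,0,0],[-0.04,0,0,0,0,0],[-0.05,0,0,0,0,0],[-0.05,0,0,0,0,0],[-0.04,0,0,0,0,0],[-0.02,0,0,0,0,0],[0,0,0,0,0,0]]'
python3 st.py 0.5131 -0.0158 0.32 86
python3 - <<'E'
from h import *
for n in('top','side','wrist'):
    im=cv2.cvtColor(capture(n),cv2.COLOR_RGB2BGR);cv2.imwrite(f'pics/{n}5.png',im)
    if n=='wrist':continue
    a=im[185:290,225:385] if n=='top' else im[115:320,240:420]
    k=5 if n=='top' else 2.9
    cv2.imwrite(f'pics/{n}5z.png',cv2.resize(a,None,fx=k,fy=k,interpolation=cv2.INTER_CUBIC))
E
```

```text
time: 17.6
eef_pos: [0.5133, -0.0162, 0.3313]
ee_rot: [0.71, 0.011, 0.705, -0.012]
contact_force: [1.5, 0.3, 0.1]
finger_gap: 0.0133
t 17.6 pos [ 0.5133 -0.0162  0.3313] yaz 88.18 xdown [ 0.007 -0.002 -1.   ] F [1.5 0.3 0.1] gap 0.0133 q [-0.08 -0.1   1.81 -0.    1.42 -1.62]
shift share [ 0.0227  0.0008 -0.0007]
turn share [0.0121 0.0023 0.0004]
```

View pics/side5z.png

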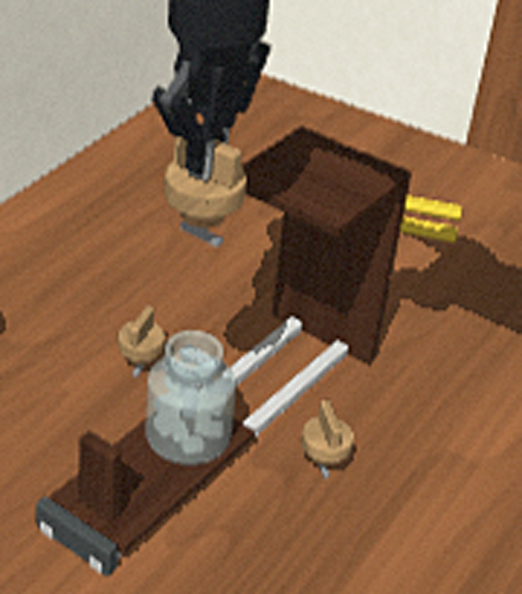

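View pics/wrist5.png

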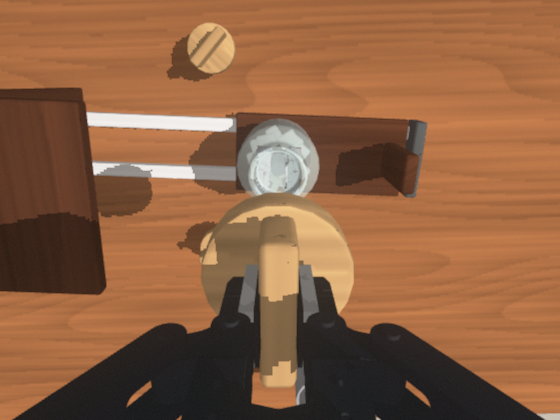

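View pics/top5.png

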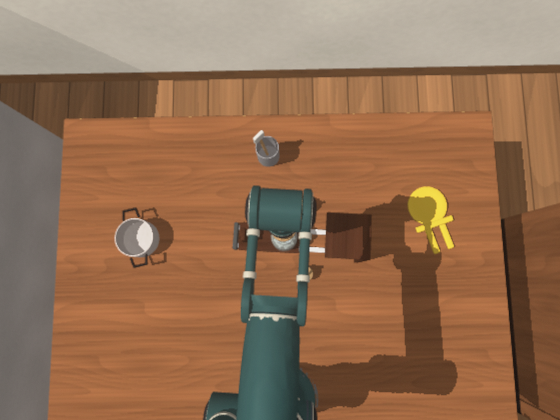

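```bash
python3 -m jog '[[0,0,0,0,0.0023,0],[0,0,0,0,0,0],[0,0,0,0,0,0],[0,0,0,0,0,0]]'
python3 st.py 0.5131 -0.0158 0.33 88.2
python3 - <<'E'
from h import *
a=cv2.imread('pics/side1.png');b=cv2.cvtColor(capture('side'),cv2.COLOR_RGB2BGR)
sl=(slice(255,312),slice(248,300))
ga,gb=[cv2.cvtColor(i[sl],cv2.COLOR_BGR2GRAY).astype(np.float32) for i in(a,b)]
print('carriage shift px',cv2.phaseCorrelate(ga,gb,cv2.createHanningWindow(ga.shape[::-1],cv2.CV_32F)),'maxdiff',np.abs(ga-gb).max())
o=cv2.imread('pics/side0.png')
for n,s in(('brush',(slice(180,250),slice(195,235))),('pot',(slice(345,420),slice(120,220))),('press',(slice(180,200),slice(378,402))),('d1',(slice(220,245),slice(278,300))),('d2',(slice(250,280),slice(340,365)))):
    print(n,np.abs(o[s].astype(int)-b[s]).mean().round(2))
P=[[-20,123,.026*1e3]]
E
```

```text
time: 18.15
eef_pos: [0.5098, -0.016, 0.3231]
ee_rot: [0.702, 0.011, 0.712, -0.011]
contact_force: [0.3, -0.4, -1.2]
finger_gap: 0.0127
t 18.15 pos [ 0.5098 -0.016   0.3231] yaz 88.18 xdown [-0.015 -0.    -1.   ] F [ 0.3 -0.4 -1.2] gap 0.0127 q [-0.08 -0.09  1.82 -0.    1.43 -1.62]
shift share [-0.0139  0.0006  0.0064]
turn share [-0.0001 -0.0046  0.0002]
carriage shift px ((-0.028407007374855908, -0.046292599632746345), 1.0511030120614133) maxdiff 25.0
brush 4.63
pot 4.75
press 17.94
d1 12.23
d2 7.13
```

```bash
python3 -m jog '[[-0.01,0,0.005,0,-0.003,0],[0,0,0,0,-0.001,0],[0,0,0,0,0,0],[0,0,0,0,0,0]]'
python3 st.py 0.5131 -0.0158 0.33 88.2
python3 -m jog '[[0,0,0,0,0,0],[0,0,0,0,0,0],[0,0,0,0,0,0],[0,0,0,0,0,0],[0,0,0,0,0,0],[0,0,0,0,0,0]]'
python3 st.py 0.5131 -0.0158 0.33 88.2
python3 - <<'E'
from h import *
b=cv2.cvtColor(capture('side'),cv2.COLOR_RGB2BGR);cv2.imwrite('pics/side6.png',b)
o=cv2.imread('pics/side0.png');g=lambda i,s:cv2.cvtColor(i[s],cv2.COLOR_BGR2GRAY).astype(np.float32)
for n,s in(('brush',(slice(180,250),slice(195,235))),('pot',(slice(345,420),slice(120,220))),('press',(slice(176,204),slice(380,410))),('d1',(slice(215,250),slice(275,303))),('d2',(slice(250,280),slice(340,365)))):
    x,y=g(o,s),g(b,s);print(n,np.round(cv2.phaseCorrelate(x,y,cv2.createHanningWindow(x.shape[::-1],cv2.CV_32F))[0],2))
a=b[60:300,200:420];cv2.imwrite('pics/side6z.png',cv2.resize(a,None,fx=2.5,fy=2.5))
E
```

```text
time: 18.6
eef_pos: [0.5127, -0.0161, 0.3285]
ee_rot: [0.707, 0.011, 0.707, -0.011]
contact_force: [0.0, 0.4, -0.7]
finger_gap: 0.0134
t 18.6 pos [ 0.5127 -0.0161  0.3285] yaz 88.18 xdown [-0.001 -0.001 -1.   ] F [ 0.   0.4 -0.7] gap 0.0134 q [-0.08 -0.09  1.81 -0.    1.42 -1.62]
shift share [-0.003   0.0006  0.0009]
turn share [-0.0001 -0.0002  0.0002]
time: 19.2
eef_pos: [0.5126, -0.0161, 0.3286]
ee_rot: [0.707, 0.011, 0.707, -0.012]
contact_force: [0.5, -0.1, -0.9]
finger_gap: 0.0132
t 19.2 pos [ 0.5126 -0.0161  0.3286] yaz 88.18 xdown [-0.001 -0.001 -1.   ] F [ 0.5 -0.1 -0.9] gap 0.0132 q [-0.08 -0.09  1.81 -0.    1.42 -1.62]
shift share [-0.0028  0.0006  0.001 ]
turn share [-0.0001 -0.0002  0.0002]
brush [-0.02  0.01]
pot [-0.    0.52]
press [0.11 0.39]
d1 [-0.03  0.09]
d2 [ 0.44 -0.04]
```

View pics/side6z.png

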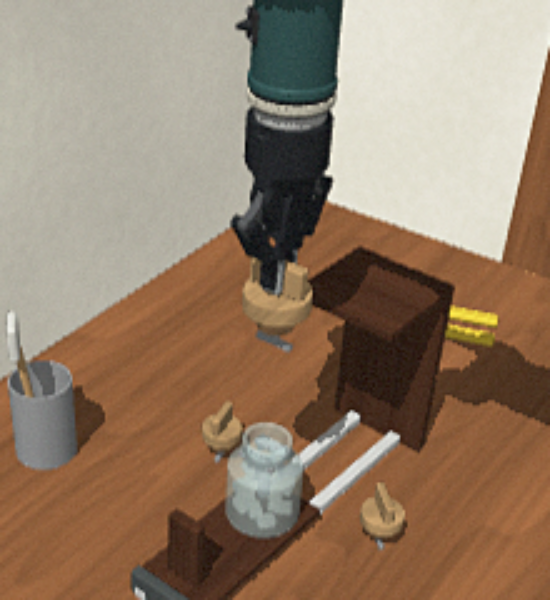

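The side view shows the cap held level at about (277,300), well above the open jar at (267,450). The carriage is against the stop, and the bystanders moved less than about half a pixel. I'm handing in.

```bash
python3 -c "
from station import *
print(sign_off())"
```

```text
the job is handed in; nothing more can be done
None
```

The jar is open and the job is handed in at about 19 s of the 58 s allowed. The gripper holds the cap level, about 12 cm above the rim, and the carriage is at its end stop.

**What I did**
- **Carriage:** I gripped the paddle and pulled it about 160 mm to the stop. While straightening the gripper after the first pull, the carriage may have slipped back 2–3 mm. I gripped again, pulled it back to the stop with about 20 N and let go there.
- **Cap:** My first grip on the grip bar ended up about 7 mm too high, so I opened the gripper, moved lower and gripped again. I then pressed the cap down 7–9.5 mm, turned it about 62° counter-clockwise with almost no resistance, and lifted it straight up.

**Last checks**
- **Cap:** The tool is within 0.1° of vertical, the finger gap is 13.2 mm on the 14 mm bar, and the measured load of about 0.9 N matches the cap's weight.
- **Carriage:** The side camera showed no shift (under 0.1 px) after I let go at the stop.
- **Other things:** The brush holder and one of the two spare caps showed under 0.1 px of shift. The pot, the press and the other spare cap gave about 0.4–0.5 px, with the arm's shadow now differing around them. They look unmoved in the final pictures.
- **Disagreement:** The cameras and the arm differed by 2–3 mm on the position of the jar and rail, which was small enough not to affect either grip.

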